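# Load a sample cartridge through the reader's sprung dust flap

## Task

Take the tall flat cartridge out of the grey plastic rack and push it, upright and foot first, down through the sprung dust flap in the top of the black reader until it stands fully home on the bottom of the port. Let go and leave it standing there, holding the flap open. Leave the short cartridge in the rack.

Things in the scene. Friction and masses are not known exactly. Their poses are not given: they have to be found in the camera images.
- cartridge: Tall cartridge to load: white plastic slab 22 mm thick (x), 44 wide (y), 129 tall (z up), 56 to 108 g, same both ways round. Origin: centre of its underside. Starts upright in one of three bays of a fixed grey plastic rack 40 mm high (bays in a row along its y, 74 mm apart, floor 8 mm above the bench, 3 mm play); its broad faces are free on both sides above the rack.
- short_cartridge: Short cartridge, a bystander in another bay of the rack: same plastic, thickness and width, but only 78 mm tall. Origin: centre of its underside. The third bay holds a round vial, 27 mm wide, 80 mm tall, with a red cap.
- port (a point): Centre of the port's mouth, level with the flat top (82 mm up) of the fixed black reader, 120 x 170 mm, blue screen on its +y side. x: short side, y: long side, z up. Mouth 68 (x) by 82 mm (y); grey slopes lead to a 52 x 66 mm throat 16 mm down. Flat bottom 74 mm below the top: a seated cartridge stands out 55 mm. Its thickness goes along x, either way round.
- flap (a joint): Sprung dust flap, aluminium plate 56 x 63 x 3 mm closing the throat 16 mm below the reader's top, hinged just beyond the throat's +x long side. 0 = shut (level); grows to 1.5 rad as its free edge swings down. The cartridge needs 2 to 5 N to push it open; open, it presses the cartridge towards -x with 1 to 2 N, which may stop it sinking by itself. With the cartridge home it reads 0.85 to 1.4.
Not all that is in view belongs to the job. What is shaped like the cartridge but blue or purple is not meant.

How it is judged:
On the way, in this order (a step that is already met when the one before it is completed fails the run):
1. the tall cartridge is lifted clear of the rack (height (world z) of cartridge above 0.05 m), for 0.1 s.
2. the foot of the cartridge, over the port, pushes the flap open (value of joint flap above 0.3 rad and horizontal distance between cartridge and port below 0.025 m and z of cartridge in the frame of port below -0.015 m and angle between cartridge's own z axis and vertical below 0.35 rad), for 0.1 s.
At the end, for the whole second after the job is handed in: The tall cartridge rests released in the port: underside at least 66 mm below the reader top (74 is home), within 25 mm of the port centre sideways, within 0.3 rad of upright, flap held open more than 0.6 rad; the short cartridge is within 20 mm of its start (z of cartridge in the frame of port below -0.066 m and horizontal distance between cartridge and port below 0.025 m and angle between cartridge's own z axis and vertical below 0.3 rad and value of joint flap above 0.6 rad and linear speed of cartridge below 0.02 m/s and distance of short_cartridge from where it was at the start of the episode below 0.02 m); the robot touches nothing.
It fails at once if the short cartridge is taken out of the rack (distance of short_cartridge from where it was at the start of the episode above 0.03 m).
It also fails if it takes over 35 s, if anything falls off the work surface, if the arm or the gripper's body presses on something with over 40 N, if the wrist force passes 120 N, or if a joint passes its speed limit or range.

## Robot

A 7-joint arm with a two-finger parallel gripper is mounted at the origin on the work surface. World frame = base frame: x ahead of the robot, y to its left, z up, the work surface at z = 0. Lengths are in m, angles in rad, forces in N, time in s.
With the tool pointing down it reaches from about 0.4 to 0.925 m from the base axis. Payload 5.6 kg.
Tool frame: the origin (TCP) lies midway between the tips of the shut fingers; the grasp point (between the pads) lies 19 mm behind it; z points along the fingers, y is the direction in which the jaws open and shut (so a half turn about z gives the same grasp; the last joint's range is limited). The gripper opens to 85 mm and grips with 20 to 120 N. Pads are 22 mm wide; open, the fingers measure 114 mm over their backs; the gripper's body (76 mm by 85 mm) begins 54 mm behind the grasp point. The pads swing forward as they close: fully open they stand 13 mm farther back than shut.
Start: joints at [-1.24, 0.468, -0.012, 1.603, 0.006, 1.071, -0.056], TCP at [0.237, 0.605, 0.209] pointing down, gripper open.
Joint ranges: [-2.53, 2.53], [-0.31, 2.02], [-1.57, 1.55], [0.28, 2.44], [-1.29, 4.43], [0.15, 1.84], [-2.92, 2.92]. Speed limits (rad/s): [2.57, 2.57, 3.14, 3.14, 3.14, 3.14, 3.14].

## Interface

Orientations are given as a unit quaternion [w, x, y, z].
In Python, from plant import arm, eyes, close_job gives the robot as it stands. The module is installed in compiled form; this text tells all that it offers.
- The arm moves only by the tool apply_moves, never from a script. Its argument "rows" is a list of rows, each an object with "linear": the shift along the tool's x, y, z in cm, a list of three; "delta_rot": the turn, a rotation vector about the tool's x, y, z in degrees, a list of three; "hand": the closure, from 0 (fully open) to 1 (shut). In form: [{"linear": [tx, ty, tz], "delta_rot": [wx, wy, wz], "hand": hand}, ...]. A call has 1 to 5 rows; each row shifts and turns the commanded pose from where the row before left it, along the tool's axes as they then stand; what a row does not reach is not made up. A row lasts 1/8 s, in which the tool goes at most 62.5 mm and 10.7 degrees, less where a joint would pass 70% of its speed; a pose out of reach is approached as far as the arm can. A call with a gripper value outside its range is refused whole. The fingers move at their own pace and stop on an object; the grip force is fixed at half the most. Time passes only in rows, so rows that do not move let the fingers close. It gives the time, the measured TCP pose, the force and the opening at its end, in the units of the state.
- arm.sense(): the state, without advancing time (a new reading comes with each control period).
- eyes.get_image(name): name is "scene" or "top" or "wrist"; returns the picture (400x640x3 uint8, red, green, blue); there is no depth.
- eyes.get_calibration(name): a dict with "vfov" (degrees; the focal length in pixels is half the picture's height over the tangent of half this angle, whatever the lens; pixels are square), "cx", "cy" (the principal point, pixels), "xyz" and "orientation" of the camera in the world. Camera axes: x right, y up, looking along -z (the intrinsics and any distortion apply to the point x, -y, -z); pixel columns grow to the right and rows downward; lengths in m; the calibration is good to about 2 mm. The wrist camera is an equidistant fisheye: a pixel r from the principal point sees the ray r / f radians off the axis. A picture is of the moment at which its call begins: read the wrist's pose just before it. get_calibration takes no time and is no camera call; for the wrist camera it gives the pose at the moment of the call.
- close_job(): hands the job in, once; it reports no verdict.
The state is a dict: "time": time; "joint_positions": joint angles; "joint_vel": joint speeds; "tau": joint torques, N m; "tool_pos": TCP position; "orientation": TCP orientation; "wrist_force": force on the tool from outside, world axes, zero at the start; "ft_torque": the same for the moment, N m; "opening": opening from 0.0 (shut) to 1.0 (fully open).
Only numpy, scipy, OpenCV 4.12 (cv2) and the standard library are available. Lean on these libraries where they do the work, as an engineer would, in place of code of your own. Each camera call takes 0.05 s, during which the arm holds its last target.

## Working session

There is one attempt and no reset: what is moved stays moved. The work goes in short steps, Python scripts to look and compute and a tool call to move; the robot and the scene stay as the last step left them, time stands still between calls to the robot, and variables do not carry over. Pictures are saved under pics/ and viewed, and the job is handed in when it is done.

Besides the shell and the picture viewer there is one more tool, called as name(argument=value, ...), one argument or row to a line, values as JSON. apply_moves: Moves the arm, as the interface text tells. Its arguments: {"type":"object","properties":{"rows":{"type":"array","items":{"type":"object","properties":{"linear":{"type":"array","items":{"type":"number"}},"delta_rot":{"type":"array","items":{"type":"number"}},"hand":{"type":"number"}}}}},"required":["rows"]}

```bash
mkdir -p pics
python3 - <<'E'
from plant import arm,eyes
import cv2
s=arm.sense();print(s)
for n in("scene","top","wrist"):
    print(n,eyes.get_calibration(n))
    im=eyes.get_image(n);cv2.imwrite(f"pics/{n}0.png",im[:,:,::-1])
E
```

```text
{'time': 0.0, 'joint_positions': array([-1.24000122,  0.46839179, -0.01160881,  1.60366595,  0.00600708,
        1.07140444, -0.05630152]), 'joint_vel': array([-0.00131155,  0.00077607, -0.00071667, -0.00125401, -0.00055531,
       -0.00039624,  0.00065648]), 'tau': array([-4.19543148e-04, -5.32386267e+01,  2.14771985e-02, -2.51307392e+01,
        1.14732355e-02,  7.61387986e-03,  1.06935533e-05]), 'tool_pos': array([0.23718647, 0.60450944, 0.20781138]), 'orientation': array([-1.05893175e-04,  1.85839067e-01,  9.82579767e-01, -9.11401998e-04]), 'wrist_force': array([-0.15514463,  0.05358754, -0.63267039]), 'ft_torque': array([ 0.01578621,  0.05747359, -0.01433774]), 'opening': 1.0020752389813001}
scene {'vfov': 47.50958307717572, 'cx': 330.25523365550157, 'cy': 199.13011319533516, 'xyz': array([0.93610789, 0.62591072, 0.70167342]), 'orientation': array([0.28484254, 0.12730525, 0.39491917, 0.86411628])}
top {'vfov': 43.650559711815035, 'cx': 309.9768193887969, 'cy': 196.88524332782498, 'xyz': array([0.37238325, 0.03527125, 1.1781164 ]), 'orientation': array([ 0.71505255,  0.0399816 , -0.04065999, -0.69674105])}
wrist {'vfov': 65.70646984690485, 'cx': 326.67043487239334, 'cy': 201.43973008827172, 'xyz': array([0.17181809, 0.62928767, 0.37275938]), 'orientation': array([ 0.81784337, -0.11674621, -0.07822684,  0.55801712])}
```

View pics/scene0.png

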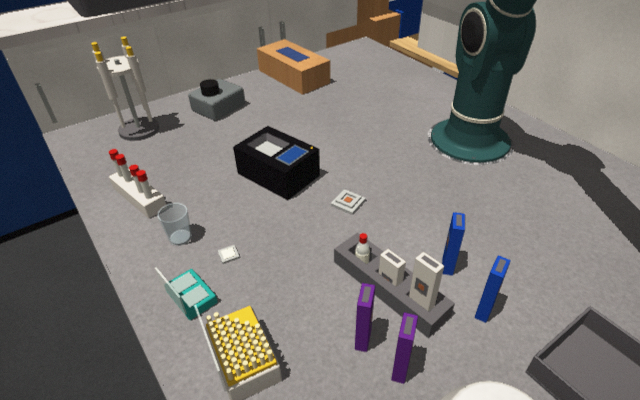

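View pics/top0.png

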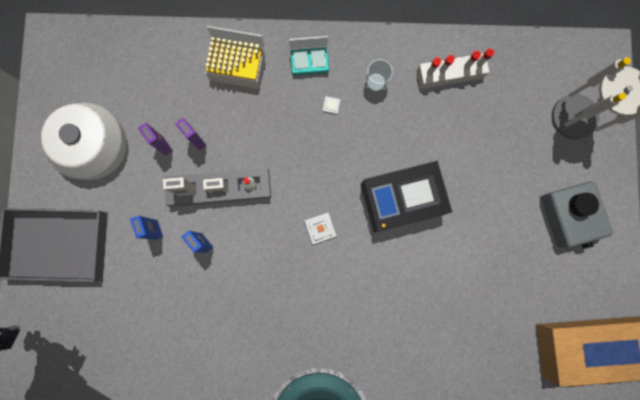

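View pics/wrist0.png

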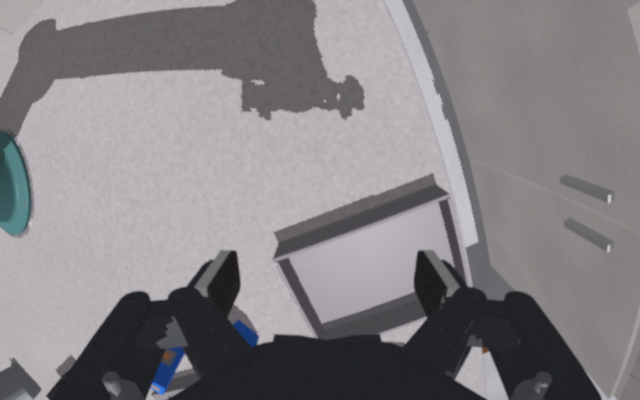

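The scene picture shows the rack at (390,280): vial, short cartridge, and tall cartridge at (427,280) at its near end. The reader is at (277,160). In the top view the tall cartridge's top is at (175,184) and the port at (418,194). I'll zoom in on both.

Run:
```python
import cv2
t=cv2.imread("pics/top0.png");s=cv2.imread("pics/scene0.png")
cv2.imwrite("pics/z1.png",cv2.resize(t[160:220,150:280],None,fx=6,fy=6,interpolation=cv2.INTER_CUBIC))
cv2.imwrite("pics/z2.png",cv2.resize(t[155:240,350:460],None,fx=6,fy=6,interpolation=cv2.INTER_CUBIC))
cv2.imwrite("pics/z3.png",cv2.resize(s[225:335,325:460],None,fx=5,fy=5,interpolation=cv2.INTER_CUBIC))
```

```text
(no output)
```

View pics/z1.png

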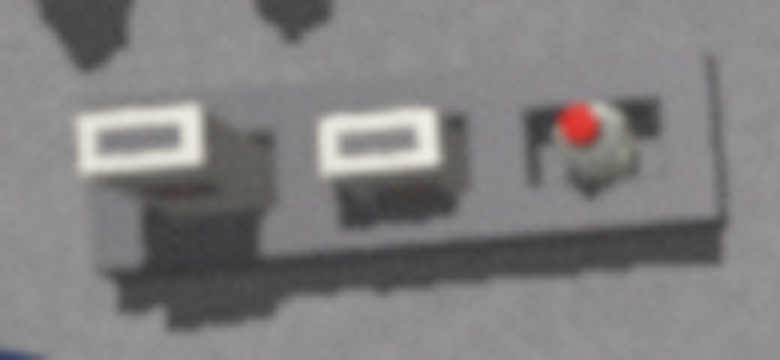

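View pics/z2.png

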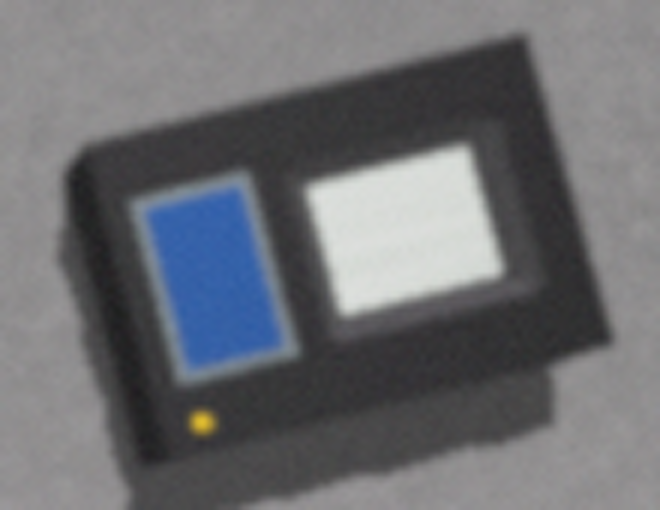

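View pics/z3.png

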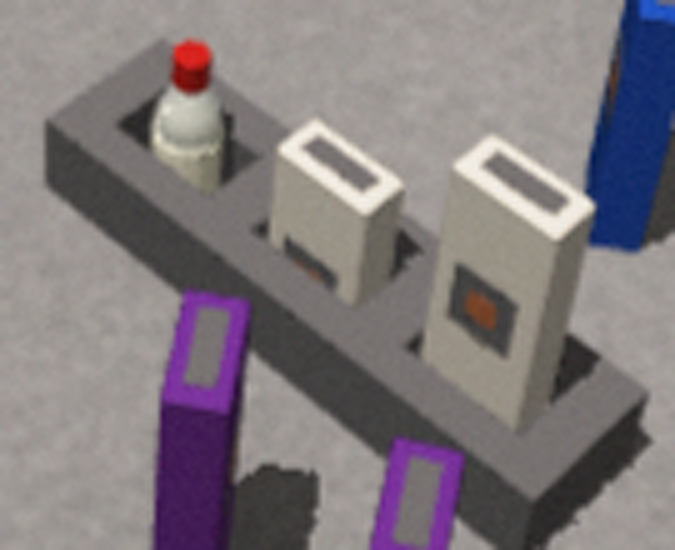

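```bash
cat > h.py <<'E'
import numpy as np
from scipy.spatial.transform import Rotation as R
def ray(c,uv):
    f=200/np.tan(np.radians(c['vfov'])/2)
    u=np.atleast_2d(np.array(uv,float))
    d=np.c_[(u[:,0]-c['cx'])/f,-(u[:,1]-c['cy'])/f,-np.ones(len(u))]
    return R.from_quat(c['orientation'],scalar_first=True).apply(d)
def onz(c,uv,z):
    d=ray(c,uv);o=c['xyz'];return (o+d*((z-o[2])/d[:,2])[:,None])[:,:2]
def proj(c,p):
    f=200/np.tan(np.radians(c['vfov'])/2)
    q=R.from_quat(c['orientation'],scalar_first=True).inv().apply(np.atleast_2d(p)-c['xyz'])
    return np.c_[c['cx']+f*q[:,0]/-q[:,2],c['cy']-f*q[:,1]/-q[:,2]]
E
python3 - <<'E'
from plant import eyes
from h import *
T=eyes.get_calibration("top");S=eyes.get_calibration("scene")
def show(n,c,px,sc,off,z):
    p=onz(c,np.array(px)/sc+np.array(off),z)
    e=np.roll(p,-1,0)-p
    print(n,p.mean(0).round(4),"edges",np.linalg.norm(e,axis=1).round(4),"ang",np.degrees(np.arctan2(e[:,1],e[:,0])).round(1))
show("tall T",T,[(77,116),(200,103),(207,165),(83,175)],6,(150,160),.137)
show("tall S",S,[(492,137),(595,207),(556,240),(455,168)],5,(325,225),.137)
show("short T",T,[(318,117),(435,106),(440,167),(322,175)],6,(150,160),.086)
show("rack T",T,[(80,103),(712,55),(722,217),(100,272)],6,(150,160),.04)
show("reader T",T,[(85,148),(525,38),(610,345),(150,465)],6,(350,155),.082)
show("flap T",T,[(305,185),(470,145),(503,275),(342,318)],6,(350,155),.066)
show("screen T",T,[(132,203),(248,173),(298,355),(182,384)],6,(350,155),.082)
E
```

```text
tall T [0.513  0.3233] edges [0.0432 0.0222 0.0434 0.0211] ang [ -82.4 -170.5   96.2    9.1]
tall S [0.5161 0.3244] edges [0.0418 0.0203 0.0413 0.0197] ang [  96.7    5.9  -84.  -172.7]
short T [0.5216 0.2503] edges [0.0432 0.0228 0.0434 0.0216] ang [ -83.1 -172.8   95.4    6.8]
rack T [0.5203 0.2493] edges [0.243  0.0629 0.2379 0.0659] ang [ -84.1 -174.5   96.6   10. ]
reader T [ 0.5049 -0.1788] edges [0.1691 0.1177 0.1752 0.1191] ang [ -74.4 -164.8  106.    12.3]
flap T [ 0.5139 -0.2052] edges [0.0641 0.0503 0.0626 0.0516] ang [ -74.8 -165.9  106.4   15.8]
screen T [ 0.4923 -0.1318] edges [0.0445 0.0695 0.0441 0.0691] ang [ -73.9 -164.3  105.5   16. ]
```

Run:
```python
import cv2
s=cv2.imread("pics/scene0.png")
cv2.imwrite("pics/z4.png",cv2.resize(s[120:200,225:330],None,fx=7,fy=7,interpolation=cv2.INTER_CUBIC))
```

```text
(no output)
```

View pics/z4.png

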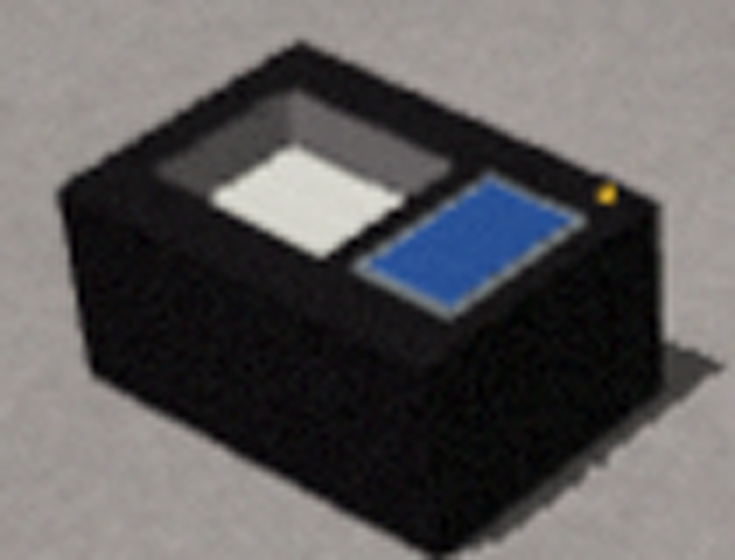

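```bash
cat >> h.py <<'E'
def plan(s,tgt,yawdeg,n,maxrot=10.0):
    """rows from the measured pose to tgt, tool down with tool y along yawdeg (mod 180)"""
    from math import radians as r
    q=R.from_quat(s['orientation'],scalar_first=True)
    def down(a): 
        y=np.array([np.cos(r(a)),np.sin(r(a)),0]);z=np.array([0,0,-1.]);return R.from_matrix(np.c_[np.cross(y,z),y,z])
    g=min((down(yawdeg+k) for k in(0,180)),key=lambda t:(q.inv()*t).magnitude())
    rv=(q.inv()*g).as_rotvec(); p=np.array(s['tool_pos']);d=(np.array(tgt)-p)/n
    out=[];c=q
    for i in range(n):
        w=rv/n
        out.append((c.inv().apply(d)*100).round(2).tolist()+np.degrees(w).round(2).tolist()); c=c*R.from_rotvec(w)
    print("total rotvec",np.degrees(rv).round(2),"step mm",np.linalg.norm(d)*1000)
    for o in out: print(o[:3],o[3:])
E
python3 - <<'E'
from plant import eyes,arm
from h import *
T=eyes.get_calibration("top");S=eyes.get_calibration("scene")
def show(n,c,px,sc,off,z):
    p=onz(c,np.array(px)/sc+np.array(off),z)
    e=np.roll(p,-1,0)-p
    print(n,p.mean(0).round(4),"edges",np.linalg.norm(e,axis=1).round(4),"ang",np.degrees(np.arctan2(e[:,1],e[:,0])).round(1))
show("flap S",S,[(293,147),(405,200),(322,258),(210,200)],7,(225,120),.066)
show("screen S",S,[(490,173),(586,218),(450,318),(354,267)],7,(225,120),.082)
print("tops",onz(T,[(145,219),(190,237),(148,128),(183,124)],.129).round(3),"pot",onz(T,[(72,135),(125,150)],.1).round(3))
plan(arm.sense(),(.5145,.324,.21),6,8)
E
```

```text
flap S [ 0.5134 -0.2071] edges [0.0543 0.043  0.0552 0.0418] ang [ 105.6   17.   -75.7 -164.2]
screen S [ 0.4928 -0.1319] edges [0.0436 0.0702 0.0442 0.0691] ang [ 105.1   16.7  -76.4 -163.7]
tops [[0.437 0.381]
 [0.402 0.285]
 [0.632 0.387]
 [0.643 0.313]] pot [[0.619 0.563]
 [0.589 0.444]]
total rotvec [-7.000e-02  5.000e-02  6.258e+01] step mm 49.313138835783604
[-4.51, -2.0, -0.02] [-0.01, 0.01, 7.82]
[-4.74, -1.37, -0.02] [-0.01, 0.01, 7.82]
[-4.88, -0.71, -0.02] [-0.01, 0.01, 7.82]
[-4.93, -0.04, -0.02] [-0.01, 0.01, 7.82]
[-4.89, 0.63, -0.02] [-0.01, 0.01, 7.82]
[-4.76, 1.29, -0.02] [-0.01, 0.01, 7.82]
[-4.54, 1.93, -0.02] [-0.01, 0.01, 7.82]
[-4.23, 2.53, -0.02] [-0.01, 0.01, 7.82]
```

apply_moves(
  rows=[
    {"linear": [-4.51, -2.0, 0], "delta_rot": [0, 0, 7.82], "hand": 0},
    {"linear": [-4.74, -1.37, 0], "delta_rot": [0, 0, 7.82], "hand": 0},
    {"linear": [-4.88, -0.71, 0], "delta_rot": [0, 0, 7.82], "hand": 0},
    {"linear": [-4.93, -0.04, 0], "delta_rot": [0, 0, 7.82], "hand": 0},
    {"linear": [-4.89, 0.63, 0], "delta_rot": [0, 0, 7.82], "hand": 0},
  ],
)

```text
time: 0.78
tool_pos: [0.4115, 0.4283, 0.2086]
orientation: [-0.0, 0.506, 0.863, -0.0]
wrist_force: [0.9, 0.5, -0.9]
opening: 0.999
```

apply_moves(
  rows=[
    {"linear": [-4.76, 1.29, 0], "delta_rot": [0, 0, 7.82], "hand": 0.2},
    {"linear": [-4.54, 1.93, 0], "delta_rot": [0, 0, 7.82], "hand": 0.2},
    {"linear": [-4.23, 2.53, 0], "delta_rot": [0, 0, 7.82], "hand": 0.2},
    {"linear": [0, 0, 0], "delta_rot": [0, 0, 0], "hand": 0.2},
  ],
)

```text
time: 1.27
tool_pos: [0.518, 0.3197, 0.2087]
orientation: [0.001, 0.672, 0.74, -0.0]
wrist_force: [0.1, 0.4, -0.1]
opening: 0.803
```

Run:
```python
from plant import arm,eyes
from h import *
import cv2
s=arm.sense();print(s['joint_positions'],s['wrist_force'],s['opening'])
plan(s,(.5145,.324,.093),6,3)
cv2.imwrite("pics/w1.png",eyes.get_image("wrist")[:,:,::-1]);print(eyes.get_calibration("wrist"))
```

```text
[-0.86136975  0.403008    0.32868171  1.72738909 -0.14443058  1.03510924
 -0.38685546] [ 0.08928174  0.36586188 -0.07816802] 0.802865051648548
total rotvec [ 0.08  0.14 -0.48] step mm 38.62481055979089
[0.16, -0.11, 3.86] [0.03, 0.05, -0.16]
[0.16, -0.11, 3.86] [0.03, 0.05, -0.16]
[0.16, -0.1, 3.86] [0.03, 0.05, -0.16]
{'vfov': 65.70646984690485, 'cx': 326.67043487239334, 'cy': 201.43973008827172, 'xyz': array([0.50881873, 0.39137906, 0.37332105]), 'orientation': array([ 0.98873471, -0.14079519, -0.00737298,  0.05025959])}
```

View pics/w1.png

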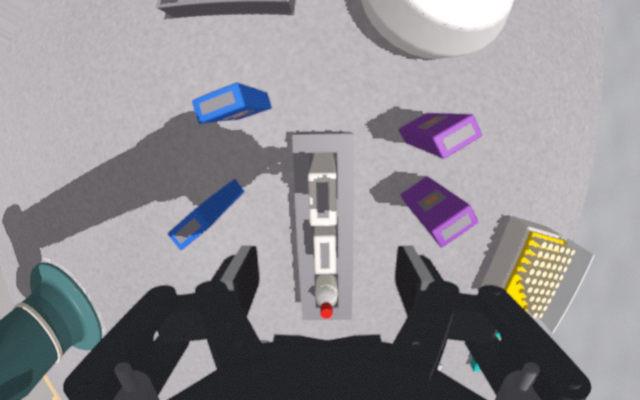

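The wrist view shows the tall cartridge's top at about (322,198), clear of the neighbours. I'll check its position through the fisheye model.

```bash
cat >> h.py <<'E'
def fish(c,uv,z):
    f=200/np.tan(np.radians(c['vfov'])/2)
    u=np.atleast_2d(np.array(uv,float));x=u[:,0]-c['cx'];y=u[:,1]-c['cy'];r=np.hypot(x,y)+1e-9;t=r/f
    d=np.c_[np.sin(t)*x/r,-np.sin(t)*y/r,-np.cos(t)]
    d=R.from_quat(c['orientation'],scalar_first=True).apply(d);o=c['xyz'];return (o+d*((z-o[2])/d[:,2])[:,None])[:,:2]
E
python3 - <<'E'
from plant import eyes
import cv2
from h import *
im=cv2.imread("pics/w1.png")
cv2.imwrite("pics/w1z.png",cv2.resize(im[140:280,270:380],None,fx=4,fy=4,interpolation=cv2.INTER_CUBIC))
c=eyes.get_calibration("wrist")
p=fish(c,[(309,173),(335,173),(336,223),(310,224)],.137);print(p.round(4),p.mean(0))
E
```

```text
[[0.4999 0.3445]
 [0.52   0.3466]
 [0.5253 0.3057]
 [0.5043 0.3026]] [0.51237523 0.32485163]
```

View pics/w1z.png

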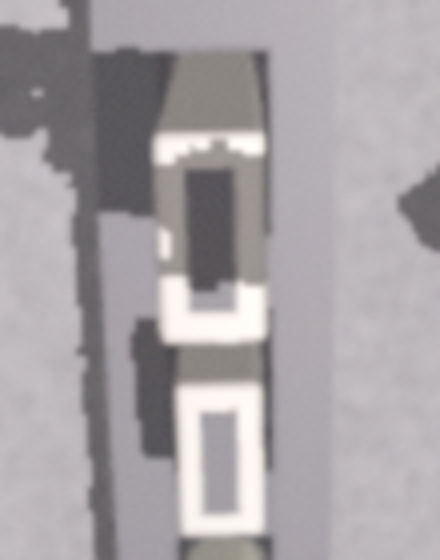

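apply_moves(
  rows=[
    {"linear": [0.2, -0.12, 3.0], "delta_rot": [0, 0, -0.3], "hand": 0.2},
    {"linear": [0.2, -0.12, 3.0], "delta_rot": [0, 0, -0.2], "hand": 0.2},
    {"linear": [0.1, -0.12, 3.0], "delta_rot": [0, 0, 0], "hand": 0.2},
    {"linear": [0, -0.05, 2.6], "delta_rot": [0, 0, 0], "hand": 0.2},
    {"linear": [0, 0, 0], "delta_rot": [0, 0, 0], "hand": 0.2},
  ],
)

```text
time: 1.95
tool_pos: [0.5074, 0.3295, 0.0907]
orientation: [-0.001, 0.665, 0.747, -0.002]
wrist_force: [-0.3, -0.4, 0.6]
opening: 0.798
```

Run:
```python
from plant import arm,eyes
from h import *
import cv2
s=arm.sense();print(s['tool_pos'],s['wrist_force'])
plan(s,(.514,.324,.093),6,1)
a=eyes.get_image("wrist")[:,:,::-1]
b=eyes.get_image("scene")[:,:,::-1]
cv2.imwrite("pics/w2.png",a);cv2.imwrite("pics/s2.png",b)
```

```text
[0.50744798 0.32946483 0.09065969] [-0.28103837 -0.36232231  0.61426465]
total rotvec [-0.26  0.1   0.68] step mm 8.847053620742564
[-0.62, 0.59, -0.24] [-0.26, 0.1, 0.68]
```

View pics/w2.png

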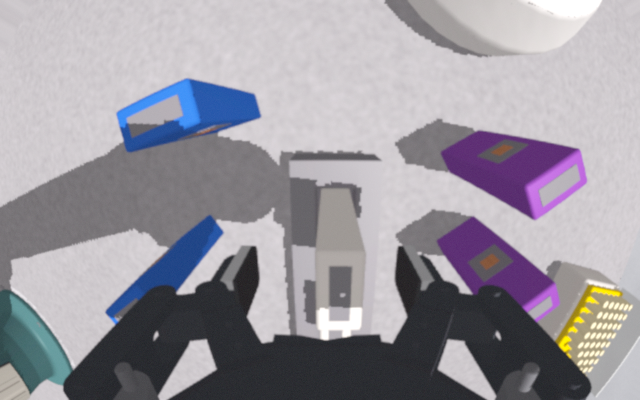

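View pics/s2.png

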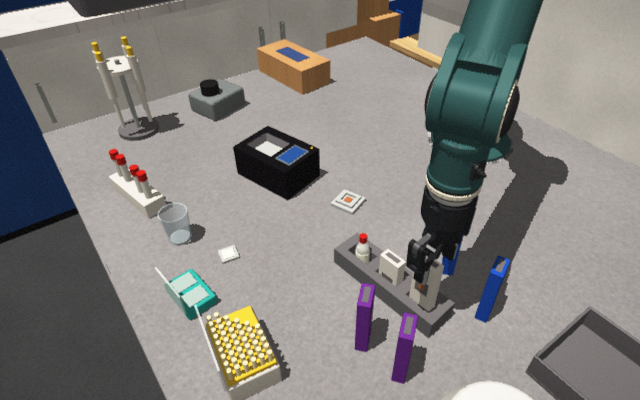

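The jaws straddle the tall cartridge (top at about (340,300) in the wrist view), about 8 mm off because of lag. Next I correct that.

apply_moves(
  rows=[
    {"linear": [-0.6, 0.6, -0.24], "delta_rot": [-0.2, 0.1, 0.7], "hand": 0.2},
    {"linear": [0, 0, 0], "delta_rot": [0, 0, 0], "hand": 0.2},
    {"linear": [0, 0, 0], "delta_rot": [0, 0, 0], "hand": 0.2},
  ],
)

```text
time: 2.42
tool_pos: [0.5171, 0.3238, 0.0959]
orientation: [0.001, 0.67, 0.742, 0.002]
wrist_force: [0.3, 0.7, -0.4]
opening: 0.798
```

Run:
```python
from plant import arm,eyes
from h import *
s=arm.sense()
plan(s,(.514,.324,.093),6,1)
```

```text
total rotvec [ 0.25 -0.14 -0.2 ] step mm 4.259802126631584
[0.05, -0.31, 0.29] [0.25, -0.14, -0.2]
```

apply_moves(
  rows=[
    {"linear": [0, 0, 0], "delta_rot": [0, 0, 0], "hand": 0.2},
    {"linear": [0, 0, 0], "delta_rot": [0, 0, 0], "hand": 0.2},
  ],
)

```text
time: 2.68
tool_pos: [0.5166, 0.3239, 0.0952]
orientation: [0.0, 0.67, 0.742, 0.002]
wrist_force: [-0.3, 0.0, 0.5]
opening: 0.798
```

apply_moves(
  rows=[
    {"linear": [0, 0, 0], "delta_rot": [0, 0, 0], "hand": 0.2},
  ],
)

```text
time: 2.8
tool_pos: [0.5167, 0.3238, 0.0951]
orientation: [0.0, 0.67, 0.742, 0.002]
wrist_force: [0.4, -0.2, -0.9]
opening: 0.798
```

apply_moves(
  rows=[
    {"linear": [0, -0.25, 0.2], "delta_rot": [0, 0, -0.2], "hand": 0.2},
    {"linear": [0, 0, 0], "delta_rot": [0, 0, 0], "hand": 0.2},
    {"linear": [0, 0, 0], "delta_rot": [0, 0, 0], "hand": 0.2},
    {"linear": [0, 0, 0], "delta_rot": [0, 0, 0], "hand": 0.9},
    {"linear": [0, 0, 0], "delta_rot": [0, 0, 0], "hand": 1},
  ],
)

```text
time: 3.42
tool_pos: [0.5143, 0.3235, 0.0932]
orientation: [0.001, 0.669, 0.743, 0.002]
wrist_force: [-0.4, -0.2, 0.7]
opening: 0.382
```

apply_moves(
  rows=[
    {"linear": [0, 0, 0], "delta_rot": [0, 0, 0], "hand": 1},
    {"linear": [0, 0, 0], "delta_rot": [0, 0, 0], "hand": 1},
    {"linear": [0, 0, 0], "delta_rot": [0, 0, 0], "hand": 1},
    {"linear": [0, 0, 0], "delta_rot": [0, 0, 0], "hand": 1},
  ],
)

```text
time: 3.92
tool_pos: [0.5145, 0.3237, 0.0935]
orientation: [0.001, 0.669, 0.743, 0.002]
wrist_force: [1.0, 0.3, 2.6]
opening: 0.245
```

apply_moves(
  rows=[
    {"linear": [0, 0, -1], "delta_rot": [0, 0, 0], "hand": 1},
    {"linear": [0, 0, -2.5], "delta_rot": [0, 0, 0], "hand": 1},
    {"linear": [0, 0, -3.5], "delta_rot": [0, 0, 0], "hand": 1},
    {"linear": [0, 0, -3.5], "delta_rot": [0, 0, 0], "hand": 1},
    {"linear": [0, 0, -2.5], "delta_rot": [0, 0, 0], "hand": 1},
  ],
)

```text
time: 4.55
tool_pos: [0.5139, 0.3232, 0.2251]
orientation: [0.001, 0.669, 0.743, 0.002]
wrist_force: [0.1, 0.1, -1.4]
opening: 0.243
```

Run:
```python
from plant import arm,eyes
from h import *
import cv2
s=arm.sense();print(s['tool_pos'],s['opening'],s['wrist_force'])
cv2.imwrite("pics/s3.png",eyes.get_image("scene")[:,:,::-1])
a=np.radians(15.4);t=np.array([.514,-.2055])+(-.008)*np.array([np.cos(a),np.sin(a)]);print(t)
plan(s,(*t,.222),15.4,12)
```

```text
[0.51390593 0.32319181 0.22508242] 0.24270965416314902 [ 0.08371852  0.09052992 -1.43327789]
[ 0.50628724 -0.20762445]
total rotvec [ 0.26 -0.11 -9.38] step mm 44.239989598576095
[-4.39, -0.53, 0.01] [0.02, -0.01, -0.78]
[-4.38, -0.59, 0.01] [0.02, -0.01, -0.78]
[-4.38, -0.65, 0.01] [0.02, -0.01, -0.78]
[-4.37, -0.71, 0.02] [0.02, -0.01, -0.78]
[-4.36, -0.77, 0.02] [0.02, -0.01, -0.78]
[-4.35, -0.83, 0.02] [0.02, -0.01, -0.78]
[-4.33, -0.88, 0.02] [0.02, -0.01, -0.78]
[-4.32, -0.94, 0.02] [0.02, -0.01, -0.78]
[-4.31, -1.0, 0.02] [0.02, -0.01, -0.78]
[-4.29, -1.06, 0.02] [0.02, -0.01, -0.78]
[-4.28, -1.12, 0.02] [0.02, -0.01, -0.78]
[-4.26, -1.18, 0.02] [0.02, -0.01, -0.78]
```

View pics/s3.png

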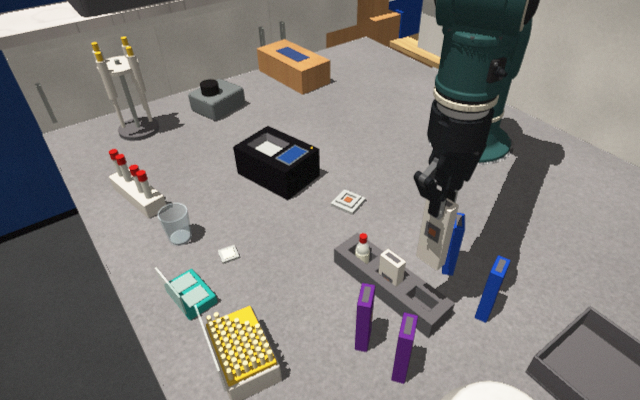

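The tall cartridge is clear of the rack at (437,235), and the short one is still in its bay at (392,265). Now I move it over to the reader.

apply_moves(
  rows=[
    {"linear": [-3.0, -0.4, 0], "delta_rot": [0, 0, -0.78], "hand": 1},
    {"linear": [-4.4, -0.6, 0], "delta_rot": [0, 0, -0.78], "hand": 1},
    {"linear": [-4.4, -0.65, 0], "delta_rot": [0, 0, -0.78], "hand": 1},
    {"linear": [-4.4, -0.7, 0], "delta_rot": [0, 0, -0.78], "hand": 1},
    {"linear": [-4.4, -0.75, 0], "delta_rot": [0, 0, -0.78], "hand": 1},
  ],
)

```text
time: 5.22
tool_pos: [0.51, 0.1133, 0.2223]
orientation: [0.0, 0.643, 0.766, 0.002]
wrist_force: [0.4, -0.4, -1.4]
opening: 0.243
```

apply_moves(
  rows=[
    {"linear": [-4.4, -0.8, 0], "delta_rot": [0, 0, -0.78], "hand": 1},
    {"linear": [-4.4, -0.9, 0], "delta_rot": [0, 0, -0.78], "hand": 1},
    {"linear": [-4.4, -0.95, 0], "delta_rot": [0, 0, -0.78], "hand": 1},
    {"linear": [-4.4, -1.0, 0], "delta_rot": [0, 0, -0.78], "hand": 1},
    {"linear": [-4.4, -1.05, 0], "delta_rot": [0, 0, -0.78], "hand": 1},
  ],
)

```text
time: 5.85
tool_pos: [0.5077, -0.1114, 0.2219]
orientation: [0.0, 0.617, 0.787, 0.002]
wrist_force: [0.3, 0.8, 0.2]
opening: 0.245
```

apply_moves(
  rows=[
    {"linear": [-4.4, -1.1, 0], "delta_rot": [0, 0, -0.78], "hand": 1},
    {"linear": [-3.5, -0.9, 0], "delta_rot": [0, 0, -0.8], "hand": 1},
    {"linear": [-1.5, -0.6, 0], "delta_rot": [0, 0, 0], "hand": 1},
    {"linear": [0, 0, 0], "delta_rot": [0, 0, 0], "hand": 1},
    {"linear": [0, 0, 0], "delta_rot": [0, 0, 0], "hand": 1},
  ],
)

```text
time: 6.48
tool_pos: [0.5068, -0.2057, 0.2217]
orientation: [0.0, 0.605, 0.796, 0.002]
wrist_force: [0.3, -0.0, -0.9]
opening: 0.245
```

apply_moves(
  rows=[
    {"linear": [0, 0, 0], "delta_rot": [0, 0, 0], "hand": 1},
    {"linear": [0, 0, 0], "delta_rot": [0, 0, 0], "hand": 1},
  ],
)

```text
time: 6.72
tool_pos: [0.5068, -0.2066, 0.2221]
orientation: [0.001, 0.605, 0.796, 0.002]
wrist_force: [0.3, 0.3, -1.2]
opening: 0.246
```

Run:
```python
from plant import arm,eyes
from h import *
import cv2
s=arm.sense();print(s['tool_pos'],s['opening'],s['wrist_force'],s['joint_positions'])
a=eyes.get_image("scene")[:,:,::-1]
b=eyes.get_image("wrist")[:,:,::-1]
c=eyes.get_image("top")[:,:,::-1]
cv2.imwrite("pics/s4.png",cv2.resize(a[40:220,180:400],None,fx=3.5,fy=3.3,interpolation=cv2.INTER_CUBIC))
cv2.imwrite("pics/s4full.png",a)
cv2.imwrite("pics/w4.png",b)
cv2.imwrite("pics/t4.png",cv2.resize(c[120:260,330:480],None,fx=4,fy=4,interpolation=cv2.INTER_CUBIC))
plan(s,(.5063,-.2076,.222),15.4,1)
```

```text
[ 0.5068425  -0.20661342  0.22208978] 0.2458775736506943 [ 0.25010661  0.31700885 -1.18192354] [-0.13414406  0.29710814  0.56256282  1.87433327 -0.18861135  1.01960991
  0.77807742]
total rotvec [ 0.23 -0.08  0.09] step mm 1.129477958325872
[-0.08, -0.08, 0.01] [0.23, -0.08, 0.09]
```

View pics/s4.png

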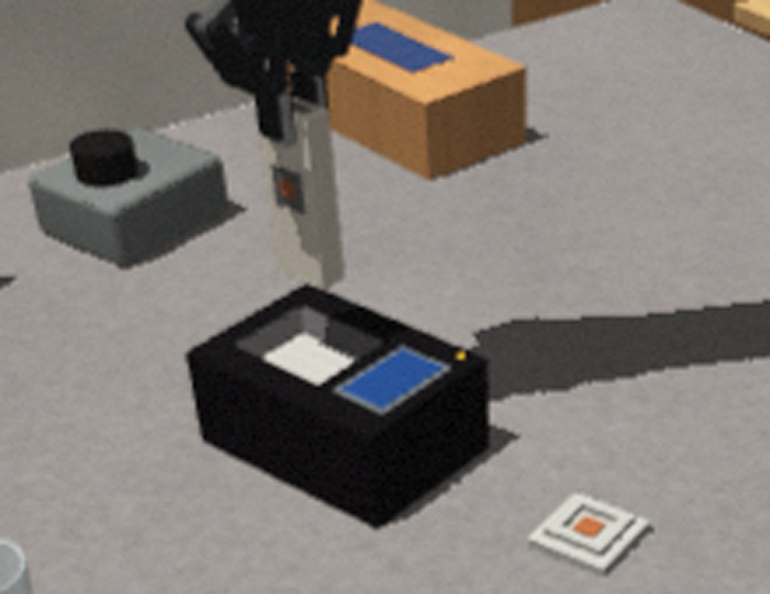

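View pics/w4.png

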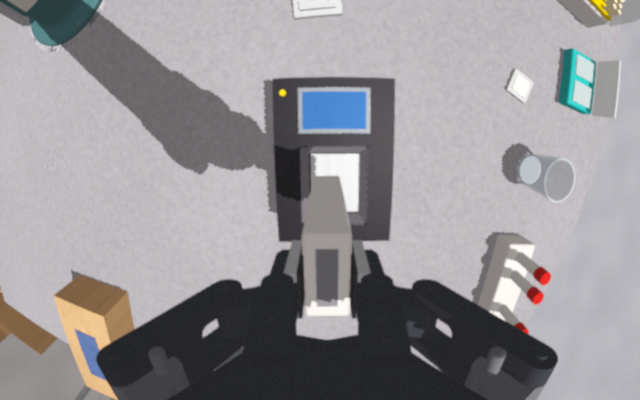

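View pics/t4.png

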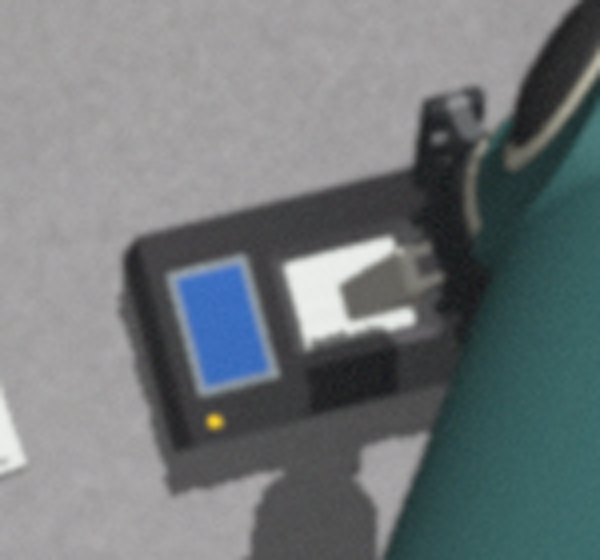

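The cartridge hangs upright over the mouth (foot at (325,180) in the wrist view, over the flap). It is about 8 mm to the -x side on purpose, so the flap has little room to tilt it. Going down.

apply_moves(
  rows=[
    {"linear": [-0.08, -0.05, 2.0], "delta_rot": [0.2, 0, 0], "hand": 1},
    {"linear": [0, 0, 2.0], "delta_rot": [0, 0, 0], "hand": 1},
    {"linear": [0, 0, 1.5], "delta_rot": [0, 0, 0], "hand": 1},
    {"linear": [0, 0, 1.0], "delta_rot": [0, 0, 0], "hand": 1},
    {"linear": [0, 0, 0.5], "delta_rot": [0, 0, 0], "hand": 1},
  ],
)

```text
time: 7.5
tool_pos: [0.5062, -0.2085, 0.1513]
orientation: [-0.001, 0.606, 0.795, 0.0]
wrist_force: [-0.3, 0.1, -0.3]
opening: 0.242
```

apply_moves(
  rows=[
    {"linear": [0, 0, 0.8], "delta_rot": [0, 0, 0], "hand": 1},
    {"linear": [0, 0, 0.8], "delta_rot": [0, 0, 0], "hand": 1},
    {"linear": [0, 0, 0.8], "delta_rot": [0, 0, 0], "hand": 1},
    {"linear": [0, 0, 0.8], "delta_rot": [0, 0, 0], "hand": 1},
  ],
)

```text
time: 8.0
tool_pos: [0.5063, -0.2085, 0.1196]
orientation: [-0.0, 0.606, 0.795, 0.0]
wrist_force: [-0.4, 0.0, 0.6]
opening: 0.242
```

Run:
```python
from plant import arm,eyes
from h import *
import cv2
s=arm.sense();print(s['tool_pos'],s['opening'],s['wrist_force'])
a=eyes.get_image("scene")[:,:,::-1]
cv2.imwrite("pics/s5.png",cv2.resize(a[40:220,180:400],None,fx=3.5,fy=3.3,interpolation=cv2.INTER_CUBIC))
plan(s,(.5063,-.2076,.0935),15.4,4)
```

```text
[ 0.50627054 -0.20851092  0.11961037] 0.24199967405383802 [-0.36100676  0.027873    0.57679411]
total rotvec [ 0.01 -0.06 -0.  ] step mm 6.531568746919189
[0.02, 0.01, 0.65] [0.0, -0.02, -0.0]
[0.02, 0.01, 0.65] [0.0, -0.02, -0.0]
[0.02, 0.01, 0.65] [0.0, -0.02, -0.0]
[0.02, 0.01, 0.65] [0.0, -0.02, -0.0]
```

View pics/s5.png

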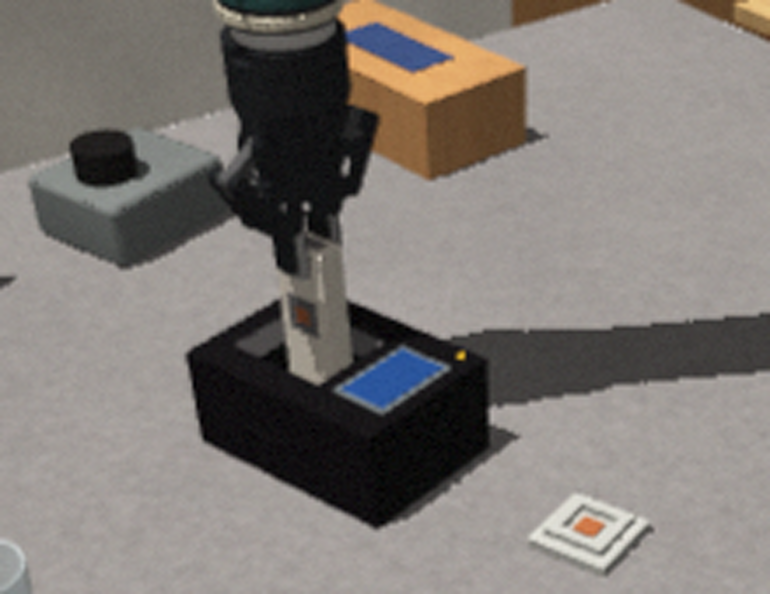

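apply_moves(
  rows=[
    {"linear": [0, 0, 0.8], "delta_rot": [0, 0, 0], "hand": 1},
    {"linear": [0, 0, 0.7], "delta_rot": [0, 0, 0], "hand": 1},
    {"linear": [0, 0, 0.5], "delta_rot": [0, 0, 0], "hand": 1},
    {"linear": [0, 0, 0], "delta_rot": [0, 0, 0], "hand": 1},
    {"linear": [0, 0, 0], "delta_rot": [0, 0, 0], "hand": 1},
  ],
)

```text
time: 8.68
tool_pos: [0.5052, -0.2084, 0.0995]
orientation: [-0.001, 0.606, 0.795, -0.0]
wrist_force: [-2.4, -0.5, -3.3]
opening: 0.244
```

Run:
```python
from plant import arm,eyes
from h import *
import cv2
s=arm.sense();print(s['tool_pos'],s['opening'],s['wrist_force'])
a=eyes.get_image("scene")[:,:,::-1].copy()
S=eyes.get_calibration("scene")
y=np.radians(15.4);ux=np.array([np.cos(y),np.sin(y),0]);uy=np.array([-ux[1],ux[0],0])
c=s['tool_pos']+[0,0,.0435]
P=[c+i*.011*ux+j*.022*uy for i,j in((1,1),(1,-1),(-1,-1),(-1,1))]
q=proj(S,P)
z=cv2.resize(a[100:200,225:335],None,fx=6,fy=6,interpolation=cv2.INTER_CUBIC)
for u in q: cv2.circle(z,(int((u[0]-225+.5)*6),int((u[1]-100+.5)*6)),3,(0,0,255),-1)
cv2.imwrite("pics/s6.png",z)
```

```text
[ 0.50518964 -0.20839179  0.09950959] 0.2437528463511531 [-2.40634591 -0.54932543 -3.32858047]
```

View pics/s6.png

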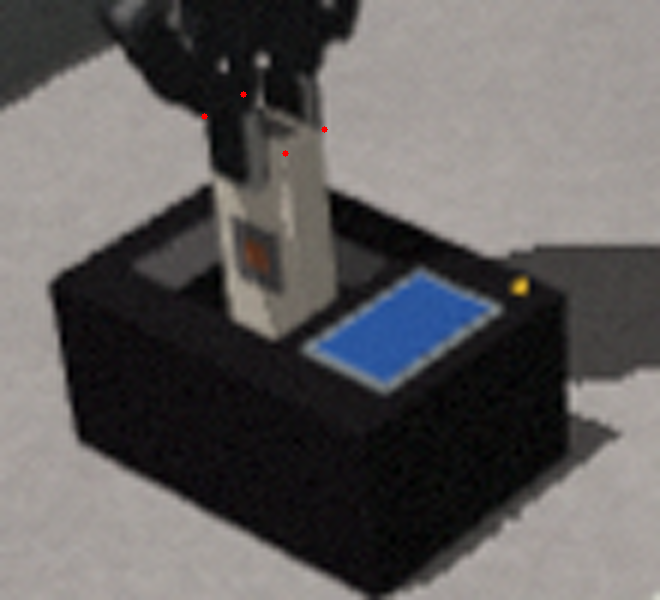

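The projected top corners match the picture (325,129 and 285,153), so the grasp offset still holds and about 6 mm remains. I push on gently until the force shows the bottom.

apply_moves(
  rows=[
    {"linear": [0, 0, 0.3], "delta_rot": [0, 0, 0], "hand": 1},
    {"linear": [0, 0, 0.2], "delta_rot": [0, 0, 0], "hand": 1},
    {"linear": [0, 0, 0], "delta_rot": [0, 0, 0], "hand": 1},
  ],
)

```text
time: 9.1
tool_pos: [0.5067, -0.2084, 0.0951]
orientation: [-0.0, 0.606, 0.795, 0.001]
wrist_force: [-1.6, -0.4, -0.3]
opening: 0.243
```

apply_moves(
  rows=[
    {"linear": [0, 0, 0.15], "delta_rot": [0, 0, 0], "hand": 1},
    {"linear": [0, 0, 0], "delta_rot": [0, 0, 0], "hand": 1},
  ],
)

```text
time: 9.35
tool_pos: [0.5065, -0.2084, 0.0935]
orientation: [-0.0, 0.606, 0.795, 0.0]
wrist_force: [-0.5, -0.7, 0.1]
opening: 0.248
```

apply_moves(
  rows=[
    {"linear": [0, 0, 0.1], "delta_rot": [0, 0, 0], "hand": 1},
    {"linear": [0, 0, 0], "delta_rot": [0, 0, 0], "hand": 1},
  ],
)

```text
time: 9.6
tool_pos: [0.5066, -0.2086, 0.0934]
orientation: [-0.0, 0.606, 0.795, 0.001]
wrist_force: [-3.6, 0.3, 7.0]
opening: 0.247
```

apply_moves(
  rows=[
    {"linear": [0, 0, 0.1], "delta_rot": [0, 0, 0], "hand": 1},
    {"linear": [0, 0, 0], "delta_rot": [0, 0, 0], "hand": 1},
  ],
)

```text
time: 9.85
tool_pos: [0.5069, -0.2087, 0.0934]
orientation: [-0.0, 0.606, 0.795, 0.001]
wrist_force: [-5.2, 0.8, 15.1]
opening: 0.242
```

Contact with the bottom is clear: 15 N at z 0.0934, the predicted home height. I ease off, then release.

apply_moves(
  rows=[
    {"linear": [0, 0, -0.2], "delta_rot": [0, 0, 0], "hand": 1},
    {"linear": [0, 0, 0], "delta_rot": [0, 0, 0], "hand": 0.65},
    {"linear": [0, 0, 0], "delta_rot": [0, 0, 0], "hand": 0.55},
    {"linear": [0, 0, 0], "delta_rot": [0, 0, 0], "hand": 0.45},
    {"linear": [0, 0, 0], "delta_rot": [0, 0, 0], "hand": 0.4},
  ],
)

```text
time: 10.48
tool_pos: [0.5065, -0.2083, 0.0935]
orientation: [-0.0, 0.606, 0.796, 0.0]
wrist_force: [-1.0, 0.2, 0.5]
opening: 0.605
```

Run:
```python
from plant import arm,eyes
from h import *
import cv2
s=arm.sense();print(s['tool_pos'],s['opening'],s['wrist_force'])
a=eyes.get_image("scene")[:,:,::-1].copy()
w=eyes.get_image("wrist")[:,:,::-1]
cv2.imwrite("pics/s7.png",cv2.resize(a[100:200,225:335],None,fx=6,fy=6,interpolation=cv2.INTER_CUBIC))
cv2.imwrite("pics/w7.png",w)
```

```text
[ 0.5064691  -0.20832444  0.0934638 ] 0.6054904195910782 [-0.9584569   0.21038521  0.49080582]
```

View pics/s7.png

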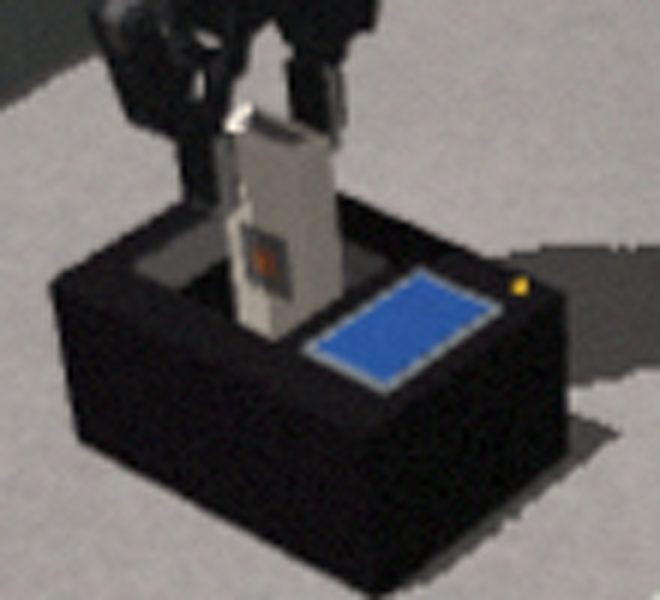

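View pics/w7.png

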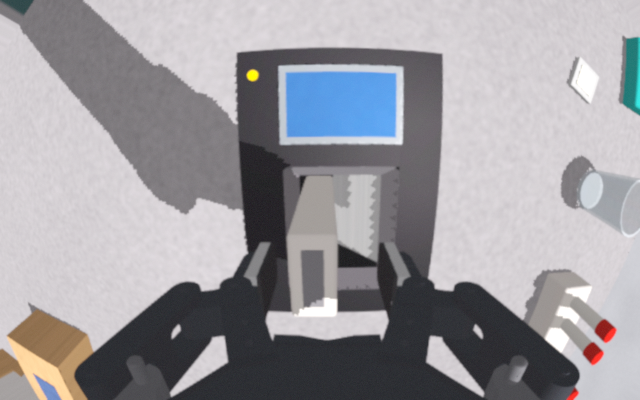

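After release the cartridge stands shifted and leaning slightly toward -x (wrist view: top at (313,280), left pad at (258,270) not touching). The flap is open to its right at (358,215). I open fully and look again.

apply_moves(
  rows=[
    {"linear": [0, 0, 0], "delta_rot": [0, 0, 0], "hand": 0.2},
    {"linear": [0, 0, 0], "delta_rot": [0, 0, 0], "hand": 0},
    {"linear": [0, 0, 0], "delta_rot": [0, 0, 0], "hand": 0},
    {"linear": [0, 0, 0], "delta_rot": [0, 0, 0], "hand": 0},
  ],
)

```text
time: 11.08
tool_pos: [0.5064, -0.2083, 0.0935]
orientation: [-0.0, 0.606, 0.795, 0.0]
wrist_force: [-0.9, -0.3, -0.1]
opening: 0.999
```

Run:
```python
from plant import arm,eyes
from h import *
import cv2
s=arm.sense();print(s['tool_pos'],s['opening'],s['wrist_force'])
w=eyes.get_image("wrist")[:,:,::-1]
cv2.imwrite("pics/w8.png",w)
```

```text
[ 0.5063626  -0.2083479   0.09354102] 0.9989405086806793 [-0.88892381 -0.30114728 -0.06169093]
```

View pics/w8.png

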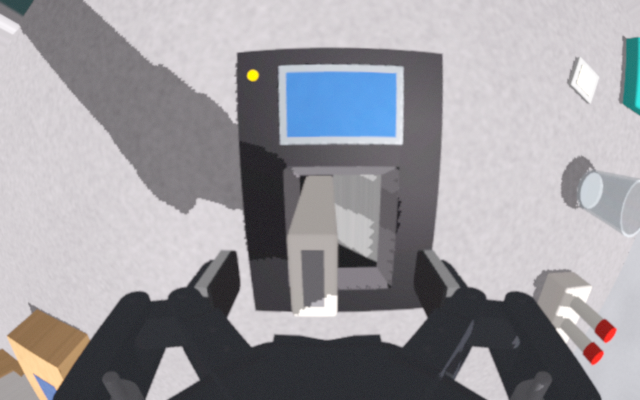

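It didn't move when the fingers opened fully; they are clear of it. Next I withdraw straight up.

apply_moves(
  rows=[
    {"linear": [0, 0, -1.5], "delta_rot": [0, 0, 0], "hand": 0},
    {"linear": [0, 0, -3], "delta_rot": [0, 0, 0], "hand": 0},
    {"linear": [0, 0, -4], "delta_rot": [0, 0, 0], "hand": 0},
    {"linear": [0, 0, -4], "delta_rot": [0, 0, 0], "hand": 0},
    {"linear": [0, 0, -2], "delta_rot": [0, 0, 0], "hand": 0},
  ],
)

```text
time: 11.75
tool_pos: [0.5073, -0.2092, 0.242]
orientation: [0.002, 0.606, 0.795, 0.001]
wrist_force: [0.3, -0.6, -0.6]
opening: 1.001
```

apply_moves(
  rows=[
    {"linear": [4, 0, 0], "delta_rot": [0, 0, 0], "hand": 0},
    {"linear": [5, 0, 0], "delta_rot": [0, 0, 0], "hand": 0},
    {"linear": [4, 0, 0], "delta_rot": [0, 0, 0], "hand": 0},
    {"linear": [0, 0, 0], "delta_rot": [0, 0, 0], "hand": 0},
    {"linear": [0, 0, 0], "delta_rot": [0, 0, 0], "hand": 0},
  ],
)

```text
time: 12.38
tool_pos: [0.4722, -0.084, 0.2396]
orientation: [0.0, 0.606, 0.795, 0.001]
wrist_force: [-0.1, -0.1, 0.1]
opening: 1.001
```

Run:
```python
from plant import arm,eyes
from h import *
import cv2
s=arm.sense();print(s['tool_pos'],s['opening'],s['wrist_force'])
f=cv2.INTER_CUBIC
a=eyes.get_image("scene")[:,:,::-1]
t=eyes.get_image("top")[:,:,::-1]
cv2.imwrite("pics/s9.png",cv2.resize(a[100:200,225:335],None,fx=6,fy=6,interpolation=f))
cv2.imwrite("pics/s9f.png",a)
cv2.imwrite("pics/t9.png",cv2.resize(t[155:240,350:460],None,fx=6,fy=6,interpolation=f))
```

```text
[ 0.47224218 -0.084014    0.23957062] 1.0009172862505598 [-0.12340044 -0.06189151  0.06569861]
```

View pics/s9.png

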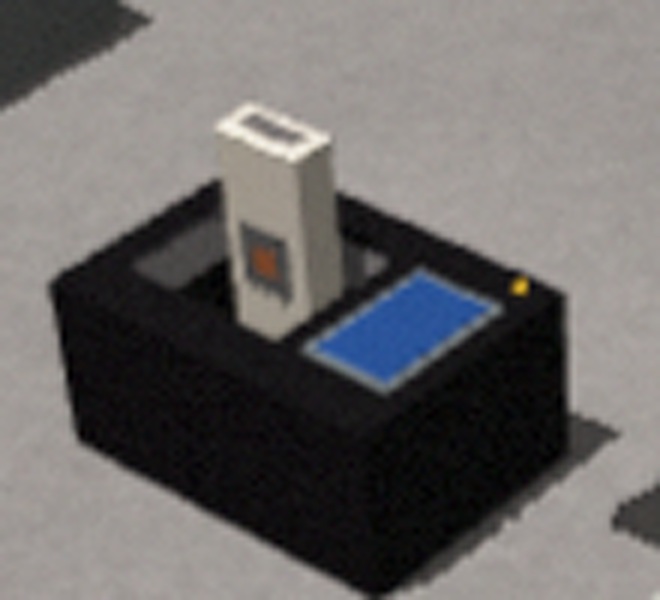

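View pics/t9.png

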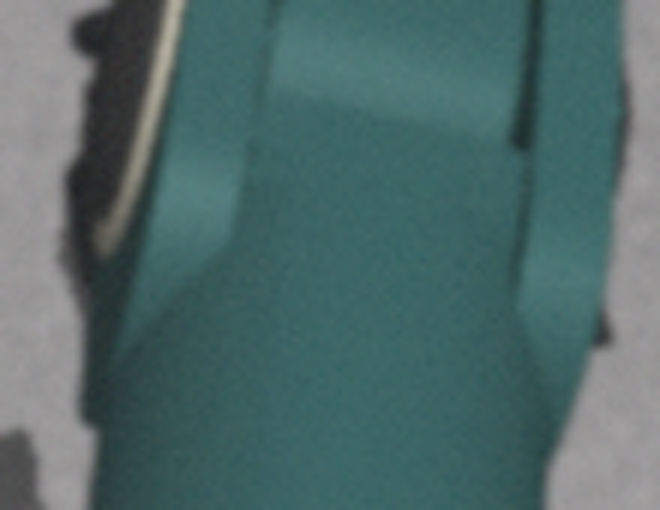

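View pics/s9f.png

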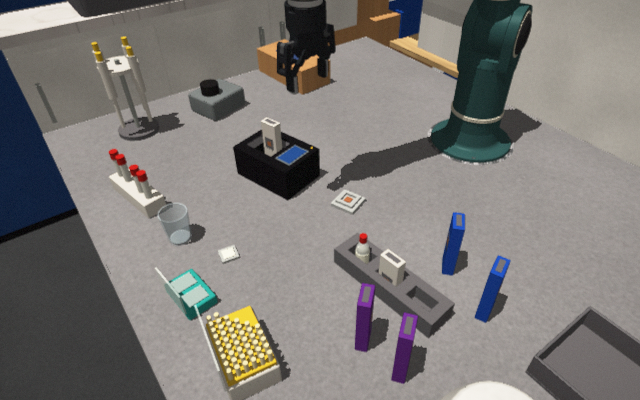

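Run:
```python
from plant import eyes
from h import *
from scipy.optimize import least_squares
S=eyes.get_calibration("scene")
px=np.array([(250,101),(331,136),(297,160),(217,127)])/6+[225,100]-.4
P0=np.array([.514,-.2055,.008]);Y=R.from_euler('z',15.4,degrees=True)
L=np.array([(-.011,-.022,.129),(-.011,.022,.129),(.011,.022,.129),(.011,-.022,.129)])
# foot stands on the bottom: unknown foot x,y and tilt about port y, yaw
edge=np.array([(232,313),(273,338)])/6+[225,100]-.4   # points on the vertical edges (+x-y) and (+x+y)
def model(v):
    T=Y*R.from_euler('zy',[v[3],v[4]])
    return T,P0+Y.apply([v[0],v[1],v[2]])
def res(v):
    T,o=model(v);q=proj(S,T.apply(L)+o);r=(q-px).ravel().tolist()
    for k,y in((0,-.022),(1,.022)):
        a,b=proj(S,T.apply([(.011,y,.129),(.011,y,.05)])+o);d=(b-a)/np.linalg.norm(b-a);e=edge[k]-a
        r.append(d[0]*e[1]-d[1]*e[0])
    return np.array(r)
f=least_squares(res,np.zeros(5));print("free z: dx dy dz mm",(f.x[:3]*1e3).round(1),"yaw,tilt",f.x[3:].round(3),"rms px",np.sqrt((f.fun**2).mean()).round(2))
```

```text
free z: dx dy dz mm [-71.6 -81.9 -65.1] yaw,tilt [-0.031 -0.136] rms px 1.28
```

Run:
```python
from plant import eyes
from h import *
from scipy.optimize import least_squares
S=eyes.get_calibration("scene")
px=np.array([(250,101),(331,136),(297,160),(217,127)])/6+[225,100]-.4
print(px)
P0=np.array([.514,-.2055,0])
for z in(.127,.132,.137,.142,.147):
    p=onz(S,px,z);e=np.roll(p,-1,0)-p
    print(z,((R.from_euler('z',-15.4,degrees=True).apply(np.r_[p.mean(0),0]-P0))*1e3).round(1)[:2],(np.linalg.norm(e,axis=1)*1e3).round(1),np.degrees(np.arctan2(e[:,1],e[:,0])).round(1))
# vertical edge: predicted direction from top corner if upright
Y=R.from_euler('z',15.4,degrees=True)
for tilt in(-.2,-.1,0,.1,.2):
    T=Y*R.from_euler('y',tilt)
    for dx in(-.015,):
        o=np.array([.514,-.2055,.008])+Y.apply([dx,0,0])
        q=proj(S,T.apply([(.011,-.022,.129),(.011,.022,.129),(.011,-.022,.05),(.011,.022,.05)])+o)
        print(tilt,((q-[225,100]+.4)*6).round(0).tolist())
```

```text
[[266.26666667 116.43333333]
 [279.76666667 122.26666667]
 [274.1        126.26666667]
 [260.76666667 120.76666667]]
0.127 [-25.4 -12.9] [44.6 21.5 42.6 22.9] [ 105.9   19.9  -72.4 -155.4]
0.132 [-19.7  -6.8] [44.2 21.3 42.3 22.7] [ 105.9   19.9  -72.4 -155.4]
0.137 [-14.1  -0.6] [43.8 21.1 41.9 22.5] [ 105.9   19.9  -72.4 -155.4]
0.142 [-8.4  5.5] [43.4 20.9 41.5 22.3] [ 105.9   19.9  -72.4 -155.4]
0.147 [-2.7 11.6] [43.1 20.7 41.2 22.1] [ 105.9   19.9  -72.4 -155.4]
-0.2 [[263.0, 98.0], [343.0, 133.0], [254.0, 276.0], [331.0, 314.0]]
-0.1 [[240.0, 109.0], [320.0, 145.0], [245.0, 282.0], [323.0, 320.0]]
0 [[217.0, 124.0], [298.0, 160.0], [237.0, 290.0], [314.0, 327.0]]
0.1 [[194.0, 141.0], [275.0, 178.0], [229.0, 298.0], [306.0, 336.0]]
0.2 [[172.0, 161.0], [253.0, 199.0], [221.0, 307.0], [298.0, 345.0]]
```

With the foot on the bottom, 15 mm toward -x and no tilt, the predicted top corners (217,124) and (298,160) match the observed ones (217,127) and (297,160). So it is home, upright and released. I'm handing in.

Run:
```python
from plant import close_job
print(close_job())
```

```text
the job is handed in; nothing more can be done
None
```

The tall cartridge is standing in the reader's port, released and holding the flap open. I handed the job in just after 12 s on the robot clock. No verdict was reported.

**What I did:** I gripped the cartridge across its thickness, lifted it clear of the rack and carried it over the reader. I lowered it about 8 mm to the -x side of centre. It went down through the flap until it touched bottom: 15 N at TCP height 0.0934 m, which was the predicted home height. I then eased off, let go and withdrew up and away.

**Last checks:**
- **Position:** in the scene picture the top corners match a cartridge standing on the bottom, upright, about 14–15 mm toward -x from the port centre. The limit is 25 mm, and the flap had pushed it that way as expected.
- **Rest of the scene:** the short cartridge and the vial are still in their bays by eye; I did not measure them again.
- **Robot:** the gripper is open and away from everything, with wrist force near zero.

**Limits and failed checks:**
- **Flap:** its angle could not be measured directly. The wrist view shows it open, and geometry puts it at about 1 rad.
- **Pose fit:** a five-parameter fit of the final pose failed because depth was poorly determined and I had picked two wrong edge points. I dropped it in favour of the corner match.
- **Top view:** the arm blocked the final top-camera picture of the port.

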